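# Crack open the film dry box and hold it ajar

### The job

Open the dry box of water-soluble film for me: first, with the lid still shut, press the round dial and the round desiccant cartridge in its lid fully home, since both have worked up and would drop out. Then pull the lid up by its black handle until the stuck seal lets go, without letting it fly wide open, and finish holding it ajar, about two fingers' width (4 cm) at its front edge, so that I can slip a roll out; do not let go at the end, for the lid falls shut by itself. Leave the other things on the table standing where they are.

Things in the scene. Friction and masses are not known exactly. Their poses are not given: they have to be found in the camera images.
- box: dry box: clear case fixed to the table, 240 mm deep (x) by 320 wide (y); clear lid with turquoise frame, 256 x 336 mm, 12 mm thick, its top 134 mm above the table. Origin under the middle of the case, on the table. x points from the front (handle side) to the hinge side, z up. The two latches on the front are already undone; only the sticky gasket holds the lid
- lid (a joint): hinge along the box's rear top edge, rad: 0 shut, grows as the front edge rises (0.17 = 4 cm gap at the front edge). The gasket lets go at about 15 to 17 N of upward pull at the handle, after 1 mm of give, fading over the first 6 mm of rise; then the free lid (about 0.5 to 0.8 kg with its fittings) weighs 3 to 4.5 N at the handle and falls shut, and seals again, if let go
- lid_handle (a point): centre of the lid's black handle: a round bar 14 mm thick, 110 mm long along the box's y, on a post at each end. Shut, it is 166 mm above the table (32 mm above the lid's top; 25 mm free under the bar), 43 mm behind the lid's front edge, 213 mm in front of the hinge line and 44 mm above it
- hinge_mid (a point): middle of the hinge line, which runs along the box's y: 128 mm behind the box's origin along its x, 122 mm above the table
- dial (a joint): how far the dial is pressed into the lid, m: 0 = 10 mm proud, 0.010 = fully home, where it stops hard; starts 5 to 10 mm proud. It takes about 7 N to move it and it stays where it is pushed
- dial_top (a point): centre of the dial's top face (hygrometer: white face, steel rim, head 60 mm across and 12 mm thick), 113 mm behind the handle bar and 85 mm to its left (box's +y). An orange band shows under the head while it stands proud. The face is 12.5 mm above the lid's top when home
- cartridge (a joint): how far the desiccant cartridge is pressed into the lid, m: 0 = 10 mm proud, 0.010 = fully home, where it stops hard; starts 5 to 10 mm proud. It takes about 7 N to move it and it stays where it is pushed
- cartridge_top (a point): centre of the desiccant cartridge's top face (white with an orange window, head 60 mm across and 12 mm thick), 113 mm behind the handle bar and 85 mm to its right (box's -y). An orange band shows under the head while it stands proud. The face is 12.5 mm above the lid's top when home
- cone_red: a cone of red thread, 58 mm across at its foot, 115 mm tall, standing close beside the box on its left; origin under its centre
- cone_gold: a cone of golden thread, 58 mm across, 115 mm tall, standing close beside the box on its right; origin under its centre
- film_roll: a spare roll of white film, 68 mm across, 150 mm tall, standing on end close beside the box on its right, behind the golden cone; origin under its centre
- cone_blue: a cone of blue thread, 58 mm across, 115 mm tall, standing on the left of the table; origin under its centre
- snips: blue thread snips, 125 mm long, 8 mm high, lying close beside the box on its left, before the red cone; origin under its middle
- bobbin_tray: a green tray of wound bobbins, 110 x 160 x 32 mm, on the left of the table; origin under its centre
- oiler: a small oil bottle with a red spout, 44 mm across, 128 mm tall, on the right of the table; origin under its centre
- hoop: a round cream embroidery frame, 140 mm across with two steel arms (240 mm over them), 14 mm high, lying on the right of the table; origin under its centre

How it is judged:
On the way, in this order (a step that is already met when the one before it is completed fails the run):
1. dial and cartridge are both fully home while the lid is still shut (value of joint each of dial, cartridge above 0.008 m and value of joint lid below 0.02 rad), for 0.2 s.
2. the seal is broken and the fingers hold the lid ajar (value of joint lid between 0.1 and 0.26 rad and contact force between the fingers and lid above 0.8 N), for 0.3 s.
At the end, for the whole second after the job is handed in: The gripper's fingers hold the lid (contact over 0.8 N) at rest between 0.10 and 0.26 rad open, which is a gap of 25 to 65 mm at its front edge; dial and cartridge are within 2 mm of fully home; every other thing is within 30 mm of where it stood (all of step 2 and value of joint each of dial, cartridge above 0.008 m and velocity of joint lid between -0.1 and 0.1 rad/s and distance of each of cone_red, cone_gold, film_roll, cone_blue, snips, bobbin_tray, oiler, hoop from where it was at the start of the episode below 0.03 m); the arm keeps its last pose, push and grip.
It fails at once if the lid flies wide open (past 0.40 rad, 10 cm at its front edge) (value of joint lid above 0.4 rad).
It fails at once if another thing on the table is pushed more than 30 mm or tipped over (distance of any of cone_red, cone_gold, film_roll, cone_blue, snips, bobbin_tray, oiler, hoop from where it was at the start of the episode above 0.03 m or angle between any of cone_red, cone_gold, cone_blue, film_roll, oiler's own z axis and vertical above 0.5 rad).
It also fails if it takes over 50 s, if anything falls off the work surface, if the arm or the gripper's body presses on something with over 40 N, if the wrist force passes 120 N, or if a joint passes its speed limit or range.

### The arm

A 6-joint arm with a two-finger parallel gripper is mounted at the origin on the work surface. World frame = base frame: x ahead of the robot, y to its left, z up, the work surface at z = 0. Lengths are in m, angles in rad, forces in N, time in s.
With the tool pointing down it reaches from about 0.275 to 0.875 m from the base axis. Payload 12.5 kg.
Tool frame: the origin (TCP) lies at the very end of the fingers, on their centre line; the grasp point (between the pads) lies 19 mm behind it; z points along the fingers, y is the line along which they close (so a half turn about z gives the same grasp; the last joint's range is limited). The gripper opens to 85 mm and grips with 20 to 120 N. Pads are 22 mm wide; open, the fingers measure 114 mm over their backs; the gripper's body (76 mm by 85 mm) begins 54 mm behind the grasp point. The pads swing forward as they close: fully open they stand 13 mm farther back than shut.
Start: joints at [-1.24, 0.351, 1.652, -0, 1.139, -0.085], TCP at [0.222, -0.503, 0.231] pointing down, gripper open.
Joint ranges: [-2.75, 2.75], [-0.79, 2.1], [0.01, 2.65], [-1.57, 4.71], [0.07, 3.14], [-2.87, 2.87]. Speed limits (rad/s): [2.22, 2.22, 2.79, 3.14, 3.14, 3.14].

### API

Orientations are given as a 3x3 rotation matrix whose columns are the frame's x, y, z axes.
In Python, from bench import manip gives the robot as it stands. Calls block until the motion is done:
- manip.move_ptp(position, orientation): joint-space move of the TCP to a pose.
- manip.move_l(position, attitude=None, max_speed=0.15): straight line of the TCP; attitude=None keeps the orientation; max_speed is the mean speed in m/s.
- manip.move_j(angles): joint-space move.
- manip.set_gripper(opening, effort=None): opening from 0.0 (shut) to 1.0 (fully open); effort is the grip in N (None keeps the last); returns when the fingers have stopped.
- manip.dwell(seconds).
- manip.inverse_kinematics(position, orientation): joint angles nearest the present ones, or None.
- manip.grab_frame(name): name is "side" or "top" or "wrist"; returns (picture, depth): 480x640x3 uint8, red, green, blue; 480x640 float32, m along the optical axis (not along the pixel's ray), 0 where there is no reading.
- manip.get_calibration(name): a dict with "camera_matrix" (3x3 intrinsics, pixels), "k1" (the pictures are not rectified: a ray, as slopes to the right and down, at radius r is drawn at 1 + k1 r^2 times it, then the intrinsics apply), "R" (3x3) and "t" (3): a world point X has camera coordinates R X + t. Camera axes: x right, y down, z forward; pixel columns grow to the right and rows downward; lengths in m; the calibration is good to about 2 mm. A picture is of the moment at which its call begins: read the wrist's pose just before it. get_calibration takes no time and is no camera call; for the wrist camera it gives the pose at the moment of the call.
A pose or a line that the arm cannot do raises manip.Unreachable and nothing moves.
- manip.sign_off(): hands the job in; it is judged then, once.
Trained networks look in the newest picture that a camera, given by its name, has taken for a name from the list of things; names that differ only in an ending like _2 or _b are one class to them, and where a whole thing is asked for, a point or a joint stands for the part that bears it (a point fixed in the world has none). Each returns a list of dicts, best first, with "confidence" (0 to 1); they miss things now and then, are a little off and sometimes report something else, mostly with a low value. They report only what shows in the picture. A call takes as long as a camera call.
- manip.look_for(camera, name): "at" ([x, y, z] in m, in world coordinates, good to about 4 mm: the middle of the surface that is visible of it).
Readings, each from a call of its own:
- manip.current_time(): time.
- manip.current_qpos(): joint angles.
- manip.current_joint_vel(): joint speeds.
- manip.current_joint_torque(): joint torques, N m.
- manip.current_ee_pos(): TCP position.
- manip.current_tcp_rot(): TCP orientation.
- manip.current_force(): force on the tool from outside, world axes, zero at the start.
- manip.current_ft_torque(): the same for the moment, N m.
- manip.current_grip_width(): opening from 0.0 (shut) to 1.0 (fully open).
- manip.current_grip_force(): force on a finger pad.
Only numpy, scipy, OpenCV 4.12 (cv2) and the standard library are available. Lean on these libraries where they do the work, as an engineer would, in place of code of your own. Each camera call takes 0.05 s, during which the arm holds its last target. There are 200 camera calls.

## Working session

There is one attempt and no reset: what is moved stays moved. The work goes in short steps, each a Python script; the robot and the scene stay as the last script left them, time stands still between calls to the robot, and variables do not carry over. Pictures are saved under pics/ and viewed, at most 10 in all, crops included, and the job is handed in when it is done.

```bash
ls; mkdir -p pics
python3 - <<'E'
from bench import manip
import cv2
for c in ["top","side"]:
    p,d=manip.grab_frame(c); cv2.imwrite(f"pics/{c}0.png",p[:,:,::-1])
    K=manip.get_calibration(c)
    print(c,K["camera_matrix"].tolist(),K["k1"],K["t"])
    for n in ["lid_handle","dial_top","cartridge_top","box","lid","cone_red","cone_gold","film_roll","oiler","cone_blue"]:
        r=manip.look_for(c,n); print(n,[(x["at"],round(x["confidence"],2)) for x in r[:2]])
print(manip.current_time(),manip.current_force())
E
```

```text
pics
top [[474.33418694400996, 0.0, 309.5825747703369], [0.0, 474.33418694400996, 243.58126403604177], [0.0, 0.0, 1.0]] -0.10280005321540413 [-0.02210679  0.59510153  1.15690844]
lid_handle [([0.5867, 0.088, 0.1328], 0.97), ([0.5426, 0.4689, 0.0161], 0.59)]
dial_top [([0.6219, 0.1702, 0.1559], 0.57)]
cartridge_top [([0.6061, 0.0033, 0.1528], 0.55)]
box [([0.5858, 0.09, 0.1332], 0.6), ([0.5252, -0.1396, 0.1051], 0.16)]
lid [([0.5837, 0.0874, 0.1324], 0.57)]
cone_red [([0.6301, 0.3052, 0.0817], 0.82), ([0.6253, 0.1743, 0.1547], 0.65)]
cone_gold [([0.5263, -0.1383, 0.1015], 0.98)]
film_roll [([0.6486, -0.1377, 0.1539], 0.56), ([0.6237, 0.1744, 0.1541], 0.55)]
oiler [([0.3717, -0.5065, 0.0713], 0.96)]
cone_blue [([0.4014, 0.4302, 0.0784], 0.89)]
side [[518.0759247494344, 0.0, 313.4250133600698], [0.0, 518.0759247494344, 227.85462988110615], [0.0, 0.0, 1.0]] -0.11726599953780395 [0.49413096 0.24566916 1.21600364]
lid_handle [([0.5799, 0.1246, 0.1333], 0.57)]
dial_top [([0.6192, 0.1825, 0.1577], 0.81), ([0.6027, 0.0153, 0.156], 0.49)]
cartridge_top [([0.6084, 0.0123, 0.1536], 0.72)]
box [([0.5501, 0.1748, 0.1345], 0.68), ([0.538, 0.4699, 0.0169], 0.35)]
lid [([0.5802, 0.1324, 0.1261], 0.78), ([0.4949, 0.315, 0.005], 0.61)]
cone_red [([0.6267, 0.3348, 0.0599], 0.76)]
cone_gold [([0.5265, -0.1356, 0.1091], 0.53)]
film_roll [([0.6411, -0.1288, 0.1421], 0.83)]
oiler [([0.3676, -0.5053, 0.0527], 0.63)]
cone_blue [([0.3937, 0.4636, 0.0628], 0.82)]
1.1 [-0.97292337 -0.0643515   0.31764838]
```

View pics/top0.png

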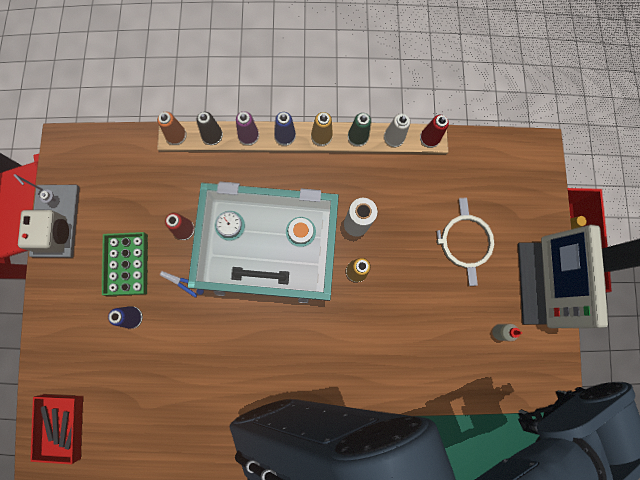

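View pics/side0.png

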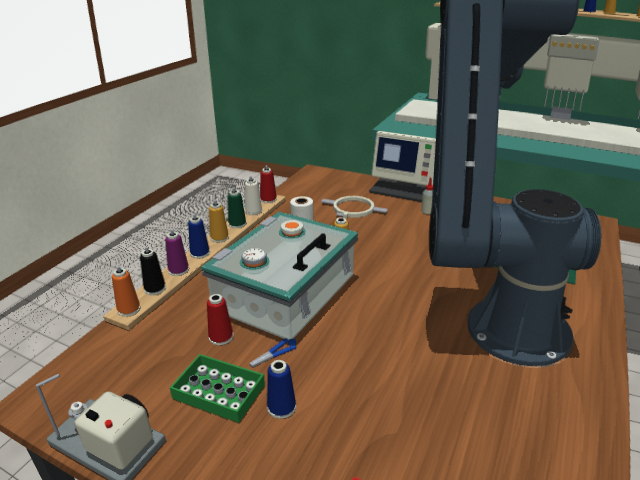

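The top view shows the dial at (229,225), the cartridge at (300,230) and the handle bar from (236,271) to (287,280). Both views show the box turned slightly clockwise, with nothing on it. Next I'll fit the box pose from the turquoise frame and the bar.

```bash
cat > h.py <<'E'
import numpy as np, cv2
from bench import manip
def rays(c,uv,cal=None):
    """world origin and ray directions of pixels"""
    K=cal or manip.get_calibration(c)
    d=np.array([K["k1"],0,0,0,0.])
    n=cv2.undistortPoints(np.array(uv,float).reshape(-1,1,2),K["camera_matrix"],d).reshape(-1,2)
    R=np.array(K["R"]); o=-R.T@np.array(K["t"])
    return o,np.c_[n,np.ones(len(n))]@R
def on_plane(c,uv,z,cal=None):
    o,r=rays(c,uv,cal); return (o+r*((z-o[2])/r[:,2])[:,None])[:,:2]
def mask_world(c,p,lohi,roi,z,cal=None):
    hsv=cv2.cvtColor(p,cv2.COLOR_RGB2HSV); m=cv2.inRange(hsv,*map(np.array,lohi))
    k=np.zeros_like(m); u0,v0,u1,v1=roi; k[v0:v1,u0:u1]=m[v0:v1,u0:u1]
    n,l,s,_=cv2.connectedComponentsWithStats(k); i=1+np.argmax(s[1:,4])
    v,u=np.nonzero(l==i); return on_plane(c,np.c_[u,v],z,cal)
def rect(w):
    (c,s,a)=cv2.minAreaRect((w*1000).astype(np.float32)); return np.round(c,1),np.round(s,1),round(a,2)
def tool(yaw,tilt=0,sgn=1,along='x'):
    """tool down; fingers close along box x (or y); tilt leans tool top to box +x"""
    bx=np.array([np.cos(yaw),np.sin(yaw),0]); zz=np.array([0,0,1.])
    up=np.cos(tilt)*zz+np.sin(tilt)*bx; z=-up
    y=sgn*(np.cos(tilt)*bx-np.sin(tilt)*zz) if along=='x' else sgn*np.array([-np.sin(yaw),np.cos(yaw),0])
    return np.c_[np.cross(y,z),y,z]
E
python3 - <<'E'
from h import *
p=cv2.imread("pics/top0.png")[:,:,::-1].copy()
print("frame",rect(mask_world("top",p,[(78,90,60),(98,255,255)],(180,170,345,310),.134)))
print("bar",rect(mask_world("top",p,[(0,0,0),(180,255,70)],(215,260,300,292),.170)))
print(on_plane("top",[(229,224),(301,230)],.154), on_plane("top",[(203,183),(338,195),(331,300),(190,288)],.134))
print(manip.current_tcp_rot().round(3).tolist())
for s in (1,-1):
  for a in 'xy': print(s,a,manip.inverse_kinematics([.5,.1,.3],tool(-.094,0,s,a)))
E
```

```text
frame (array([590.1, 257. ]), array([ 2.1, 53.1]), 85.54)
bar (array([501.9,  95.1]), array([128.1,  28.5]), 85.59)
[[0.62273177 0.17181525]
 [0.60966551 0.00328718]] [[ 0.72808405  0.24191116]
 [ 0.70040105 -0.08521095]
 [ 0.44848158 -0.0675857 ]
 [ 0.4737932   0.26162217]]
[[0.915, 0.404, 0.0], [0.404, -0.915, -0.0], [0.0, 0.0, -1.0]]
1 x [ 1.06074681e-01  2.11668267e-01  1.66396627e+00 -4.44089210e-16
  1.26595812e+00  2.00074681e-01]
1 y [ 1.06074681e-01  2.11668267e-01  1.66396627e+00 -4.44089210e-16
  1.26595812e+00 -1.37072165e+00]
-1 x None
-1 y [ 1.06074681e-01  2.11668267e-01  1.66396627e+00 -4.44089210e-16
  1.26595812e+00  1.77087101e+00]
```

Run:
```python
from h import *
q=manip.current_qpos(); t=manip.current_ee_pos()
manip.move_l([t[0],t[1],.33],max_speed=.2)
manip.move_ptp([.50,.09,.40],tool(-.078))
manip.set_gripper(0.0,40)
manip.dwell(.2)
cal=manip.get_calibration("wrist"); p,d=manip.grab_frame("wrist"); cv2.imwrite("pics/w1.png",p[:,:,::-1])
np.savez("w1.npz",**{k:np.array(v) for k,v in cal.items()},d=d)
for n in ["lid_handle","dial_top","cartridge_top"]: print(n,[(x["at"],round(x["confidence"],2)) for x in manip.look_for("wrist",n)[:2]])
print(manip.current_time(),manip.current_ee_pos(),manip.current_force(),manip.current_tcp_rot().round(3).tolist())
```

```text
lid_handle [([0.592, 0.1242, 0.1315], 0.78)]
dial_top [([0.6198, 0.1789, 0.1551], 0.68), ([0.5947, 0.124, 0.1357], 0.21)]
cartridge_top []
5.25 [0.49999476 0.08998955 0.39999185] [0.66921795 0.03699543 0.13530271] [[0.078, 0.997, -0.0], [0.997, -0.078, -0.0], [-0.0, -0.0, -1.0]]
```

View pics/w1.png

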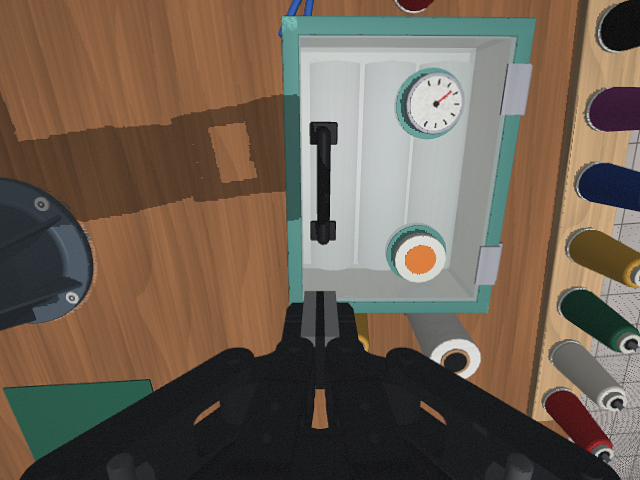

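The wrist view shows the bar running vertically at column 323 (rows 130–240), the dial face at (437,102) and the cartridge face at (420,258). Next I'll refine those positions and press both down.

```bash
cat >> h.py <<'E'
def press(xy,R,home=.1465):
    """press down at xy in small steps until the hard stop shows in the force"""
    manip.move_l([*xy,.20],R,max_speed=.2) 
    manip.move_l([*xy,.162],max_speed=.08); f0=manip.current_force()[2]
    z=.162
    while z>home-.008:
        z-=.001; manip.move_l([*xy,z],max_speed=.04)
        f=manip.current_force()[2]-f0
        if f>22: break
    print("press end",round(z,4),manip.current_ee_pos().round(4),"f",round(f,1),"t",manip.current_time())
    manip.move_l([*xy,.20],max_speed=.15)
E
python3 - <<'E'
from h import *
a=np.load("w1.npz"); cal={k:a[k] for k in("camera_matrix","R","t")}; cal["k1"]=float(a["k1"]); d=a["d"]
for uv in [(437,102),(420,258),(323,187),(340,60),(340,200)]:
    o,r=rays("wrist",[uv],cal); D=np.median(d[uv[1]-2:uv[1]+3,uv[0]-2:uv[0]+3]); 
    print(uv,(o+r[0]*D).round(4))
print(on_plane("wrist",[(323,187),(323,126),(323,240)],.168,cal))
di=on_plane("wrist",[(437,102)],.154,cal)[0]; ca=on_plane("wrist",[(420,258)],.153,cal)[0]
print(di,ca,np.arctan2(-(di-ca)[0],(di-ca)[1]))
R=tool(-.078)
dt=np.array([.6227,.1718]); ct=np.array([.6097,.0033])
di,ca=(di+dt)/2,(ca+ct)/2
assert np.abs(di-dt).max()<.006 and np.abs(ca-ct).max()<.006
m=manip
m.move_ptp([*di,.25],R); press(di,R)
m.move_l([*ca,.20]); press(ca,R)
print(m.current_force(),m.current_time())
E
```

```text
(437, 102) [0.6251 0.1748 0.1545]
(420, 258) [0.61   0.0059 0.1533]
(323, 187) [0.5043 0.1008 0.1724]
(340, 60) [0.5313 0.2234 0.1323]
(340, 200) [0.5225 0.0766 0.1328]
[[0.50426609 0.09991563]
 [0.50876115 0.16071222]
 [0.49995592 0.0415857 ]]
[0.6251964  0.17481836] [0.61009536 0.00574027] -0.08907765430063774
press end 0.143 [0.6244 0.1734 0.1462] f 27.9 t 11.8833
press end 0.144 [0.6103 0.0045 0.1462] f 22.4 t 19.0667
[ 0.07340714 -0.2065121  -0.64033492] 19.5917
```

Run:
```python
from h import *
m=manip; yaw=-.082; h=np.array([.5035,.0975])
m.move_ptp([*h,.225],tool(yaw)); m.set_gripper(1.0,70)
m.move_l([*h,.149],max_speed=.12); print("f",m.current_force().round(1),m.current_ee_pos().round(4))
m.set_gripper(0.0,80); m.dwell(.2)
print("grip",m.current_grip_width(),m.current_grip_force(),m.current_force().round(1),m.current_ee_pos().round(4),m.current_time())
p,d=m.grab_frame("side"); cv2.imwrite("pics/s2.png",cv2.resize(p[150:350,180:400,::-1],None,fx=2.5,fy=2.5))
```

```text
f [-0.3 -0.3 -0.2] [0.5039 0.0976 0.1496]
grip 0.13179379003402944 77.98519134521484 [ 5.7 -0.5  2.3] [0.5043 0.0975 0.1494] 22.6583
```

View pics/s2.png

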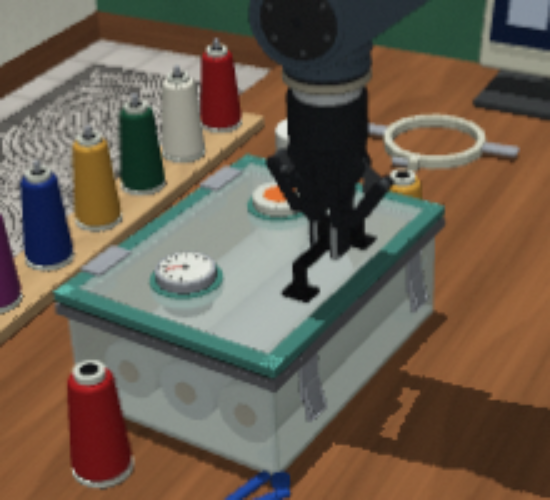

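The side crop shows both heads seated with no orange bands, and the fingers around the middle of the bar. I'll regrip about 4 mm lower, so the pads sit under the bar's widest point, then pull along the hinge arc.

Run:
```python
from h import *
m=manip; yaw=-.082; h=np.array([.5045,.0975])
m.set_gripper(.5); m.move_l([*h,.1455],max_speed=.1); m.set_gripper(0.0,90); m.dwell(.15)
e=m.current_ee_pos(); print("grip",m.current_grip_width(),m.current_grip_force(),m.current_force().round(1),e.round(4),m.current_time())
bx=np.array([np.cos(yaw),np.sin(yaw),0]); zz=np.array([0,0,1.])
r=np.array([-.213,e[2]-.122])   # TCP relative to hinge (box x, z); tool turns with the lid
for th in [.015,.03,.05,.075,.10,.125,.15,.17]:
    c,s=np.cos(th),np.sin(th)
    P=e+bx*(r[0]*c+r[1]*s-r[0])+zz*(-r[0]*s+r[1]*c-r[1])
    m.move_l(P,tool(yaw,th),max_speed=.03)
    q=m.current_ee_pos(); print(th,"err",((q-P)*1000).round(1),"F",m.current_force().round(1),"g",round(float(m.current_grip_width()),3),round(float(m.current_grip_force())))
m.dwell(.4); print(m.current_time(),m.current_force().round(1))
p,d=m.grab_frame("side"); cv2.imwrite("pics/s3.png",cv2.resize(p[150:350,180:400,::-1],None,fx=2.5,fy=2.5))
```

```text
grip 0.13489859193239703 87.70670771598816 [-3.8  0.6  5.1] [0.5043 0.0975 0.1457] 23.9083
0.015 err [-0.1  0.  -0.5] F [ 1.1  0.4 -4.5] g 0.132 91
0.03 err [ 0.5 -0.   1.4] F [-6.7 -1.6 20.1] g 0.131 94
0.05 err [-0.1  0.  -0.2] F [ 0.2  0.5 -3.2] g 0.133 91
0.075 err [-0.1  0.  -0.3] F [-0.5  1.3 -3.4] g 0.137 91
0.1 err [-0.1  0.  -0.2] F [-0.3  0.9 -2.4] g 0.133 91
0.125 err [-0.1  0.  -0.2] F [-1.1  0.8 -2.7] g 0.132 91
0.15 err [-0.1  0.  -0.2] F [-1.6  0.8 -3.3] g 0.134 91
0.17 err [-0.1  0.  -0.2] F [-2.2  1.  -2.8] g 0.132 91
26.7167 [-0.9  1.5 -2.5]
```

View pics/s3.png

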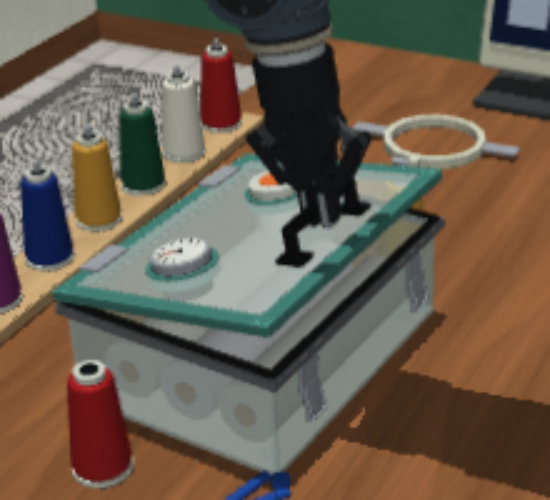

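The lid is ajar by about 4 cm with the bar held in the fingers. Both heads are home and the neighbouring things still stand where they were.

```bash
python3 -c "
from bench import manip
print(manip.current_grip_force(),abs(manip.current_joint_vel()).max()); print(manip.sign_off())"
```

```text
91.35815620422363 0.002386002240964172
the job is handed in; nothing more can be done
None
```

The job is handed in: I pressed the dial and cartridge fully home with the lid shut, then broke the seal, and the gripper is still holding the lid about 4 cm ajar (0.17 rad commanded), with nothing in the last side picture looking disturbed.

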